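Load the jar warmer and switch it on

TASK

Stand the two loose yellow-lidded jars upright in the two empty wells of the jar warmer, one in each and standing on the well's floor, while its main switch is still off. Then switch the warmer on: press the red handle down to free it from its off notch, swing it clockwise (seen from above) about a quarter turn until you feel its end stop, and let it spring back up so that it is latched on. Do not force the handle, and leave the third jar in the middle well and the other things on the table as they are.

Things in the scene. Friction and masses are not known exactly. Their poses are not given: they have to be found in the camera images.
- jar_a: loose glass jar with red content and a yellow lid, round, 64 mm in diameter, 89 mm tall, 0.34 kg; the origin is the centre of its underside, z up along its axis. Stands on the table at the start
- jar_b: a second jar, exactly like jar_a
- jar_c: a third jar of the same kind, already standing in the middle well; it stays there
- red_tin: red food tin, 58 mm in diameter, 72 mm tall, standing on the table; not part of the job, to be left alone
- sugar_jar: brown glazed jar of rock sugar, 122 mm across, 127 mm tall, on the table behind the work; to be left alone
- warmer: fixed aluminium jar warmer, 124 mm deep (x), 410 mm long (y): three square wells in a row along y, then a grey switch housing (top at z = 64 mm) at its left (+y) end. Wells 78 x 78 mm inside, pitch 83 mm, floors 16 mm and rims 56 mm above the table (40 mm deep), walls between them 5 mm. Origin on the table under the middle; x away from its front, y to its left, z up
- well_right (a point): centre of the floor of the right-hand well, the one farthest from the switch; empty. Axes as the warmer's
- well_middle (a point): centre of the floor of the middle well, which holds jar_c
- well_left (a point): centre of the floor of the left-hand well, next to the switch; empty
- hub (a point): fixed point on the vertical turning axis of the red handle, at the height of the paddle's top while the handle is up (87 mm above the table); axes as the warmer's. At angle 0 (off) the paddle points to the warmer's front (-x), at a quarter turn (on) to its left (+y)
- handle_fin (a point): point on the red handle, 69 mm out from the axis: foot of its fin. Handle: level paddle, 66 mm wide, 41 to 97 mm out from the axis; on its middle line an upright radial fin 12 mm thick, 52 mm long, 24 mm high; at either side of the fin 27 mm of paddle top, level with this point, can be pressed on. Turns with the handle: -x outward, +y the clockwise side, z up
- handle_turn (a joint): angle of the handle, rad, clockwise from above; 0 to 0.09 in the off notch. The on notch is at the end stop, set by the fitter anywhere between 1.37 and 1.81 and not shown on the dial: it must be felt. Over 30 N strains it. It springs up only within the last 0.08 rad before the stop
- handle_press (a joint): depth the handle is pressed, m: 0 up (latched in a notch), 0.009 fully down. The spring takes about 5 N at the top, 10 N fully down. Beyond 0.005 it clears the notch and can turn; once out of the notch it stays about 0.005 down when let go, and springs up to 0 in the on notch
Not all that is in view belongs to the job. Leave any blue or pink look-alike of the jar_c alone. Leave any green look-alike of the jar_a alone.

How it is judged:
On the way, in this order (a step that is already met when the one before it is completed fails the run):
1. both loose jars stand upright on the floors of the two empty wells, one in each and let go, while the handle is still off ((((distance between jar_a and well_left below 0.015 m and angle between jar_a's own z axis and vertical below 0.08 rad) and (distance between jar_b and well_right below 0.015 m and angle between jar_b's own z axis and vertical below 0.08 rad)) or ((distance between jar_b and well_left below 0.015 m and angle between jar_b's own z axis and vertical below 0.08 rad) and (distance between jar_a and well_right below 0.015 m and angle between jar_a's own z axis and vertical below 0.08 rad))) and contact force between the fingers and jar_a below 0.2 N and contact force between the fingers and jar_b below 0.2 N and value of joint handle_turn below 0.15 rad), for 0.2 s.
2. the handle is latched in the on notch (value of joint handle_turn above 1.2 rad and value of joint handle_press below 0.0015 m), for 0.2 s.
At the end, for the whole second after the job is handed in: The three jars stand upright (within 0.08 rad) and at rest on the floors of three wells, one in each (within 15 mm of the floor centre), the third still in the middle; the handle is latched on: turned past 1.2 rad and sprung up to within 1.5 mm of the top (all of step 2 and (((distance between jar_a and well_left below 0.015 m and angle between jar_a's own z axis and vertical below 0.08 rad) and (distance between jar_b and well_right below 0.015 m and angle between jar_b's own z axis and vertical below 0.08 rad)) or ((distance between jar_b and well_left below 0.015 m and angle between jar_b's own z axis and vertical below 0.08 rad) and (distance between jar_a and well_right below 0.015 m and angle between jar_a's own z axis and vertical below 0.08 rad))) and linear speed of each of jar_a, jar_b below 0.02 m/s and distance between jar_c and well_middle below 0.015 m and angle between jar_c's own z axis and vertical below 0.08 rad); the robot touches nothing.
It fails at once if the handle is forced (more than 30 N from the fingers) (contact force between the fingers and handle_press above 30 N).
It fails at once if the third jar is lifted or tipped out of the middle well (not (distance between jar_c and well_middle below 0.015 m and angle between jar_c's own z axis and vertical below 0.08 rad)).
It fails at once if the red tin or the sugar jar is moved by more than 3 cm or tipped (distance of any of red_tin, sugar_jar from where it was at the start of the episode above 0.03 m or angle between any of red_tin, sugar_jar's own z axis and vertical above 0.3 rad).
It also fails if it takes over 72 s, if anything falls off the work surface, if the arm or the gripper's body presses on something with over 40 N, if the wrist force passes 120 N, or if a joint passes its speed limit or range.

ROBOT

A 6-joint arm with a two-finger parallel gripper is mounted at the origin on a cart in front of the work surface, level with it; the furniture and walls round the work are solid. World frame = base frame: x ahead of the robot, y to its left, z up, the work surface at z = 0. Lengths are in m, angles in rad, forces in N, time in s.
With the tool pointing down it reaches from about 0.35 to 0.85 m from the base axis. Payload 8.1 kg.
Tool frame: the origin (TCP) lies on the centre line of the jaws, within the pads' length; the fingertips stand 17 mm ahead of it and the grasp point (between the pads) lies 2 mm behind it; z points along the fingers, y is the line along which they close (so a half turn about z gives the same grasp; the last joint's range is limited). The gripper opens to 93 mm and grips with 3 to 60 N. Pads are 15 mm wide; open, the fingers measure 128 mm over their backs; the gripper's body (75 mm by 188 mm) begins 65 mm behind the grasp point.
Start: joints at [-1.282, 0.13, 1.488, -0, 1.523, -0.085], TCP at [0.219, -0.559, 0.236] pointing down, gripper open.
Joint ranges: [-2.96, 2.96], [-0.89, 2.26], [0.02, 2.5], [-1.34, 4.48], [0, 2.73], [-2.66, 2.66]. Speed limits (rad/s): [2.39, 2.39, 2.79, 3.14, 3.14, 3.14].

INTERFACE

Orientations are given as a rotation vector (axis times angle).
In Python, from plant import telemetry, viewer, order gives the robot as it stands.
- The arm moves only by the tool send_rows, never from a script. Its argument "plan" is a list that holds one entry, the list of rows, each a list of 5 numbers: the closure, from -1 (fully open) to 1 (shut), then the shift along the world's x, y, z normalised to -1 to 1, where 1 is 0.2 m, then the turn about the world's z normalised to -1 to 1, where 1 is 60 degrees. A call has 1 to 20 rows; each row is the pose to reach, as a shift and turn from the pose commanded when the call began; what a row does not reach only later rows make up. A row lasts 1/12 s, in which the tool goes at most 41.7 mm and 7.16 degrees, less where a joint would pass 70% of its speed; a pose out of reach is approached as far as the arm can. A call with a number of a shift or a turn outside -1 to 1 is refused whole. A call with a gripper value outside its range is refused whole. The fingers move at their own pace and stop on an object; "force" is the grip in N (left out, the last holds). Time passes only in rows, so rows that repeat a pose let the fingers close. It gives the time, the measured TCP pose, the force, the opening and the grip force at its end, in the units of the state.
- telemetry.read_state(): the state, without advancing time (a new reading comes with each control period).
- viewer.read_camera(name): name is "scene" or "top" or "wrist"; returns (picture, depth): 480x640x3 uint8, blue, green, red; 480x640 float32, m along the optical axis (not along the pixel's ray), 0 where there is no reading.
- viewer.calibration(name): a dict with "camera_matrix" (3x3 intrinsics, pixels), "extrinsics" (4x4, takes a point from camera to world coordinates); the wrist camera has in their place "hand_eye" (4x4, takes a point from camera to tool coordinates, whose origin is the TCP and whose axes are the flange's). Camera axes: x right, y up, looking along -z (the intrinsics and any distortion apply to the point x, -y, -z); pixel columns grow to the right and rows downward; lengths in m; the calibration is good to about 2 mm. A picture is of the moment at which its call begins: read the wrist's pose just before it. calibration takes no time and is no camera call.
- order.close_job(): hands the job in; it is judged then, once.
The state is a dict: "t": time; "q": joint angles; "dq": joint speeds; "joint_torque": joint torques, N m; "tool_pos": TCP position; "orientation": TCP orientation; "force": force on the tool from outside, world axes, zero at the start; "wrist_torque": the same for the moment, N m; "opening": finger opening in m; "gripper_force": force on a finger pad.
Only numpy, scipy, OpenCV 4.12 (cv2) and the standard library are available. Lean on these libraries where they do the work, as an engineer would, in place of code of your own. Each camera call takes 0.05 s, during which the arm holds its last target. There are 200 camera calls.

## Working session

There is one attempt and no reset: what is moved stays moved. The work goes in short steps, Python scripts to look and compute and a tool call to move; the robot and the scene stay as the last step left them, time stands still between calls to the robot, and variables do not carry over. Pictures are saved under pics/ and viewed, at most 10 in all, crops included, and the job is handed in when it is done.

Besides the shell and the picture viewer there is one more tool, called after "Emit:" by a JSON object that holds its "api" and its "payload", one argument or row to a line. send_rows: Moves the arm, as the interface text tells. Scaled input: -1 to 1 covers 0.2 m each way for a shift and 60 degrees each way for a turn. Its arguments: {"type":"object","properties":{"plan":{"type":"array"},"force":{"type":"number"}},"required":["plan"]}

```bash
mkdir -p pics; ls; python3 - <<'E'
from plant import telemetry, viewer, order
import cv2,numpy as np
s=telemetry.read_state();print(s)
for n in("scene","top"):
    p,d=viewer.read_camera(n);cv2.imwrite(f"pics/{n}0.png",p);np.save(f"pics/{n}0.npy",d)
    print(n,viewer.calibration(n))
print(viewer.calibration("wrist"))
E
```

```text
pics
{'t': 0.0, 'q': array([-1.28241938e+00,  1.31136630e-01,  1.48926994e+00, -1.13365891e-05,
        1.52300138e+00, -8.54060931e-02]), 'dq': array([ 0.00086277, -0.00021927,  0.00059514, -0.0003275 , -0.00127876,
       -0.00053246]), 'joint_torque': array([-5.88874673e-05, -5.59834206e+01, -4.91772652e+01,  7.69448443e-02,
        3.51806148e-02, -1.50983560e-04]), 'tool_pos': array([ 0.21894454, -0.55805064,  0.2346072 ]), 'orientation': array([-3.08511313e+00, -5.83390528e-01,  3.06405427e-04]), 'force': array([-0.44834888, -0.26102643,  0.65544641]), 'wrist_torque': array([-0.07027103, -0.01077807,  0.03200706]), 'gripper_force': 0.0, 'opening': 0.09310302741209481}
scene {'camera_matrix': array([[520.39495841,   0.        , 310.77760837],
       [  0.        , 520.39495841, 239.70525055],
       [  0.        ,   0.        ,   1.        ]]), 'extrinsics': array([[-0.78644843,  0.24614784, -0.56648929, -0.13184468],
       [-0.61765123, -0.30982769,  0.72285113,  0.81088969],
       [ 0.00241417,  0.91837794,  0.39569701,  0.52086297],
       [ 0.        ,  0.        ,  0.    
[... 285 characters left out ...]
99991839, -0.01002441,  0.00792022, -0.01595103],
       [ 0.00633629,  0.1491997 ,  0.98878678,  1.0903723 ],
       [ 0.        ,  0.        ,  0.        ,  1.        ]])}
{'camera_matrix': array([[362.86796053,   0.        , 316.48603175],
       [  0.        , 362.86796053, 237.76203265],
       [  0.        ,   0.        ,   1.        ]]), 'hand_eye': array([[ 3.87727029e-05,  9.68085318e-01,  2.50620860e-01,
         6.97352190e-02],
       [ 9.99999934e-01, -1.27730048e-04,  3.38682438e-04,
         1.25750188e-03],
       [ 3.59885310e-04,  2.50620830e-01, -9.68085260e-01,
        -1.49354154e-01],
       [ 0.00000000e+00,  0.00000000e+00,  0.00000000e+00,
         1.00000000e+00]])}
```

View pics/top0.png

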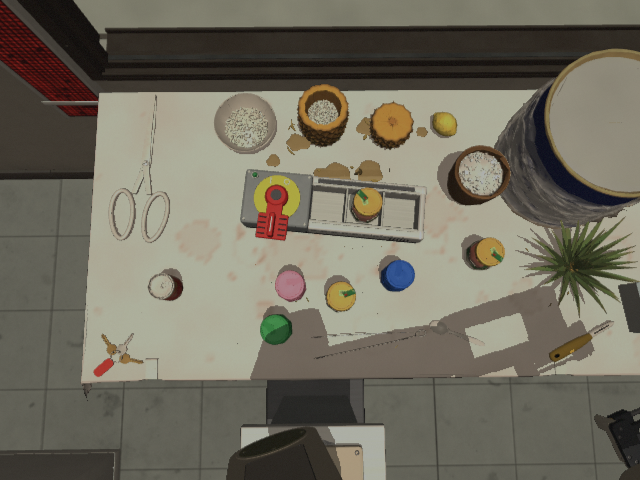

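View pics/scene0.png

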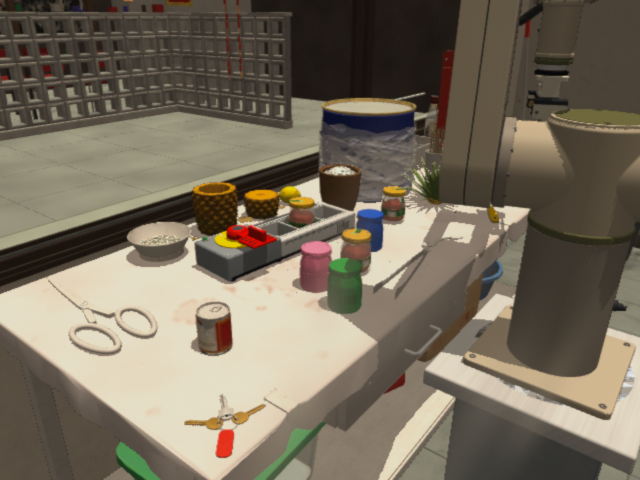

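Top view: the loose yellow lids are at (341,295) and (488,252), and jar_c is at (367,204). The warmer runs from the housing (277,205) to its right end (424,215), with the handle at (272,225). Blue, pink and green look-alikes stand nearby, and the tin is at (165,286).

```bash
cat > h.py <<'E'
import numpy as np,cv2
from plant import viewer,telemetry
def cloud(d,K,T):
    v,u=np.mgrid[:d.shape[0],:d.shape[1]]
    P=np.stack([(u-K[0,2])/K[0,0]*d,-(v-K[1,2])/K[1,1]*d,-d],-1)
    return P@T[:3,:3].T+T[:3,3]
def ray(u,v,K,T,z):
    r=T[:3,:3]@np.array([(u-K[0,2])/K[0,0],-(v-K[1,2])/K[1,1],-1.])
    return T[:3,3]+r*(z-T[2,3])/r[2]
E
python3 - <<'E'
from h import *
np.set_printoptions(precision=4,suppress=True)
c=viewer.calibration("top");K,T=c["camera_matrix"],c["extrinsics"]
p=cv2.imread("pics/top0.png");d=np.load("pics/top0.npy");P=cloud(d,K,T)
print("table z",np.median(P[250:265,180:250,2]), "hous",np.median(P[180:190,290:305,2]))
for n,(u,v) in dict(near=(341,295),far=(488,252),c=(367,204),pink=(290,284),blue=(397,275),green=(276,329),tin=(165,286),sugar=(480,173)).items():
    r=24;sl=np.s_[v-r:v+r,u-r:u+r];Q=P[sl].reshape(-1,3)
    zt=np.percentile(Q[:,2][np.hypot(*(Q[:,:2]-ray(u,v,K,T,.09)[:2]).T)<.03],90)
    m=(abs(P[sl][...,2]-zt)<.006).astype(np.uint8)
    ct=max(cv2.findContours(m,0,1)[0],key=cv2.contourArea);(cx,cy),R=cv2.minEnclosingCircle(ct)
    a=ray(cx+u-r,cy+v-r,K,T,zt);M=cv2.moments(m,True);b=ray(M['m10']/M['m00']+u-r,M['m01']/M['m00']+v-r,K,T,zt)
    print(n,"top",zt,a[:2],b[:2],"rad",R/K[0,0]*(1.08-zt))
reg=np.zeros(d.shape,bool);reg[160:250,235:435]=1
m=(reg&(P[...,2]>.048)&(P[...,2]<.070))
H=P[m][:,:2];np.save("pics/H.npy",H)
rc=cv2.minAreaRect(H.astype(np.float32));print("warmer rect",rc,cv2.boxPoints(rc))
hm=(reg&(P[...,2]>.060)&(P[...,2]<.070));rc=cv2.minAreaRect(P[hm][:,:2].astype(np.float32));print("housing",rc)
hsv=cv2.cvtColor(p,cv2.COLOR_BGR2HSV);red=((hsv[...,0]<6)|(hsv[...,0]>174))&(hsv[...,1]>170)&reg
for lo,hi in((.068,.083),(.083,.092),(.1,.13)):
    q=P[red&(P[...,2]>lo)&(P[...,2]<hi)];print("red",lo,len(q),q.mean(0) if len(q) else 0, cv2.minAreaRect(q[:,:2].astype(np.float32)) if len(q)>3 else 0)
# crops
cr=cv2.resize(p[150:340,220:520],None,fx=2.6,fy=2.6,interpolation=cv2.INTER_CUBIC);cv2.imwrite("pics/crop.png",cr)
E
```

```text
table z -3.4794235593937906e-05 hous 0.0650169383288649
near top 0.09097601047318536 [ 0.4315 -0.0632] [ 0.4312 -0.0634] rad 0.030893682014829678
far top 0.09018961402714623 [ 0.5237 -0.3845] [ 0.5232 -0.3848] rad 0.030853924555864862
c top 0.10646410067427088 [ 0.6318 -0.1232] [ 0.6318 -0.1234] rad 0.0296385461226802
pink top 0.09068860112607413 [0.4563 0.0453] [0.4568 0.0455] rad 0.030969718492118915
blue top 0.09023590636522467 [ 0.4765 -0.1894] [ 0.4767 -0.1897] rad 0.030783313006933172
green top 0.09062052696724096 [0.3638 0.076 ] [0.3636 0.0765] rad 0.03151384423426509
tin top 0.07099065681351 [0.458  0.3231] [0.4585 0.3238] rad 0.029466310552449644
sugar top 0.12484543426991135 [ 0.6895 -0.3669] [ 0.6893 -0.3634] rad 0.028248857462128824
warmer rect ((0.6390946507453918, -0.052924975752830505), (0.41131511330604553, 0.12549878656864166), 83.93082427978516) [[ 0.555  -0.2508]
 [ 0.6797 -0.2641]
 [ 0.7232  0.1449]
 [ 0.5984  0.1582]]
housing ((0.6392547488212585, -0.04968668520450592), (0.40408650040626526, 0.1231965497136116), 83.91960144042969)
red 0.068 20 [0.6164 0.0651 0.0819] ((0.6016532778739929, 0.07514459639787674), (0.046186063438653946, 0.09137582778930664), 88.07513427734375)
red 0.083 808 [0.6075 0.0796 0.0876] ((0.6154540777206421, 0.07988989353179932), (0.06428433954715729, 0.11740981042385101), 82.93425750732422)
red 0.1 112 [0.5841 0.0799 0.1095] ((0.6200137734413147, -0.0060382261872291565), (0.04738738387823105, 0.22477971017360687), 21.57994842529297)
```

View pics/crop.png

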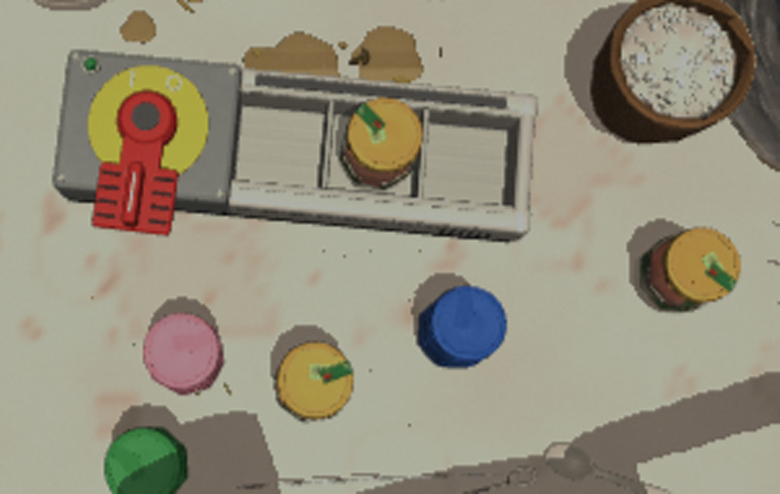

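```bash
python3 - <<'E'
from h import *
np.set_printoptions(precision=4,suppress=True)
c=viewer.calibration("top");K,T=c["camera_matrix"],c["extrinsics"]
d=np.load("pics/top0.npy");P=cloud(d,K,T)
C=np.array([.6391,-.0529]);ey=np.array([.1058,.9944]);ex=np.array([.9944,-.1058])
L=np.stack([(P[...,:2]-C)@ex,(P[...,:2]-C)@ey,P[...,2]],-1).reshape(-1,3)
Q=L[(abs(L[:,0])<.03)&(abs(L[:,1])<.22)]
for y in np.arange(-.214,.08,.003):
    s=Q[abs(Q[:,1]-y)<.0015];print(f"{y:.3f}:{np.median(s[:,2])*1000:.0f}" if len(s) else f"{y:.3f}:-",end=" ")
print()
for yc in(-.161,.005):
  S=L[abs(L[:,1]-yc)<.025]
  for x in np.arange(-.07,.071,.003):
    s=S[abs(S[:,0]-x)<.0015];print(f"{x:.3f}:{np.median(s[:,2])*1000:.0f}" if len(s) else f"{x:.3f}:-",end=" ")
  print()
f=L[(L[:,2]>.1)&(L[:,1]>.09)&(L[:,1]<.16)&(abs(L[:,0])<.12)];print("fin",f.min(0),f.max(0),f.mean(0))
f=L[(L[:,2]>.08)&(L[:,2]<.093)&(L[:,1]>.08)&(L[:,1]<.17)&(L[:,0]<-.045)&(L[:,0]>-.12)];print("paddle",f.min(0),f.max(0),f.mean(0))
f=L[(L[:,2]>.08)&(L[:,2]<.13)&(L[:,1]>.08)&(L[:,1]<.17)&(L[:,0]>-.02)&(L[:,0]<.1)];print("hub",f.min(0),f.max(0),f.mean(0))
for y in(-.161,-.078,.005,.126):print(y,C+y*ey)
G=P.reshape(-1,3);g=G[(G[:,2]>.1)&(G[:,1]<-.42)&(G[:,1]>-.6)&(G[:,0]>.2)&(G[:,0]<.62)]
for y in np.arange(-.6,-.42,.03):
  s=g[abs(g[:,1]-y)<.015];print("plant",y,len(s),s.min(0) if len(s) else 0,s.max(0) if len(s) else 0)
E
```

```text
-0.214:-1 -0.211:- -0.208:- -0.205:49 -0.202:54 -0.199:56 -0.196:56 -0.193:55 -0.190:35 -0.187:16 -0.184:17 -0.181:17 -0.178:17 -0.175:17 -0.172:17 -0.169:17 -0.166:17 -0.163:17 -0.160:17 -0.157:17 -0.154:17 -0.151:17 -0.148:17 -0.145:17 -0.142:17 -0.139:17 -0.136:17 -0.133:17 -0.130:16 -0.127:16 -0.124:16 -0.121:17 -0.118:17 -0.115:19 -0.112:52 -0.109:53 -0.106:30 -0.103:16 -0.100:72 -0.097:103 -0.094:103 -0.091:103 -0.088:104 -0.085:104 -0.082:104 -0.079:104 -0.076:104 -0.073:104 -0.070:104 -0.067:103 -0.064:104 -0.061:104 -0.058:104 -0.055:103 -0.052:102 -0.049:102 -0.046:102 -0.043:72 -0.040:35 -0.037:17 -0.034:17 -0.031:17 -0.028:52 -0.025:50 -0.022:17 -0.019:17 -0.016:17 -0.013:17 -0.010:18 -0.007:18 -0.004:17 -0.001:16 0.002:17 0.005:17 0.008:16 0.011:18 0.014:17 0.017:16 0.020:17 0.023:18 0.026:16 0.029:17 0.032:17 0.035:16 0.038:17 0.041:17 0.044:17 0.047:18 0.050:18 0.053:29 0.056:62 0.059:64 0.062:64 0.065:64 0.068:64 0.071:64 0.074:63 0.077:65 
-0.070:-0 -0.067:-0 -0.064:0 -0.061:34 -0.058:55 -0.055:56 -0.052:57 -0.049:56 -0.046:56 -0.043:57 -0.040:56 -0.037:- -0.034:- -0
[... 878 characters left out ...]
 0.0804] [-0.0451  0.1638  0.0928] [-0.0717  0.1294  0.0871]
hub [-0.0198  0.1035  0.0801] [0.0235 0.1532 0.0964] [-0.0002  0.1278  0.0892]
-0.161 [ 0.6221 -0.213 ]
-0.078 [ 0.6308 -0.1305]
0.005 [ 0.6396 -0.0479]
0.126 [0.6524 0.0724]
plant -0.6 264 [ 0.4344 -0.6     0.1003] [ 0.62   -0.585   0.2712]
plant -0.57 625 [ 0.4083 -0.5849  0.1003] [ 0.6197 -0.555   0.272 ]
plant -0.5399999999999999 709 [ 0.4061 -0.555   0.1016] [ 0.6198 -0.525   0.2709]
plant -0.5099999999999999 912 [ 0.2    -0.525   0.1006] [ 0.62   -0.495   0.3472]
plant -0.47999999999999987 649 [ 0.2002 -0.495   0.1006] [ 0.62   -0.465   0.3494]
plant -0.44999999999999984 126 [ 0.2002 -0.4648  0.3065] [ 0.2222 -0.458   0.348 ]
```

Emit:
{"api": "send_rows", "payload": {
  "plan": [
    [[-1, 0.9, 0.7, 0, 1], [-1, 0.9, 0.7, 0, 1], [-1, 0.9, 0.7, 0, 1], [-1, 0.9, 0.7, 0, 1], [-1, 0.9, 0.7, 0, 1], [-1, 0.9, 0.7, 0, 1], [-1, 0.9, 0.7, 0, 1], [-1, 0.9, 0.7, 0, 1], [-1, 0.9, 0.7, 0, 1], [-1, 0.9, 0.7, 0, 1]]
  ],
  "force": 25
}}

```text
t: 0.93
tool_pos: [0.3992, -0.4181, 0.2351]
orientation: [-2.378, -2.052, -0.0]
force: [-0.5, -0.2, -0.1]
opening: 0.0928
gripper_force: 0.0
```

Emit:
{"api": "send_rows", "payload": {
  "plan": [
    [[-1, 0.62, 0.17, 0, 0.04], [-1, 0.62, 0.17, 0, 0.04], [-1, 0.62, 0.17, 0, 0.04], [-1, 0.62, 0.17, 0, 0.04], [-1, 0.62, 0.17, -0.2, 0.04], [-1, 0.62, 0.17, -0.4, 0.04], [-1, 0.62, 0.17, -0.6, 0.04], [-1, 0.62, 0.17, -0.75, 0.04], [-1, 0.62, 0.17, -0.835, 0.04], [-1, 0.62, 0.17, -0.835, 0.04], [0.6, 0.62, 0.17, -0.835, 0.04], [0.6, 0.62, 0.17, -0.835, 0.04], [0.6, 0.62, 0.17, -0.835, 0.04], [0.6, 0.62, 0.17, -0.835, 0.04], [0.6, 0.62, 0.17, -0.835, 0.04], [0.6, 0.62, 0.17, -0.835, 0.04], [0.6, 0.62, 0.17, -0.835, 0.04], [0.6, 0.62, 0.17, -0.835, 0.04]]
  ]
}}

```text
t: 2.43
tool_pos: [0.5237, -0.3853, 0.0704]
orientation: [2.336, 2.097, -0.0]
force: [-1.3, 0.2, 5.8]
opening: 0.0626
gripper_force: 25.0
```

Emit:
{"api": "send_rows", "payload": {
  "plan": [
    [[0.6, 0, 0, 0.1, 0], [0.6, 0, 0, 0.25, 0], [0.6, 0, 0, 0.42, 0], [0.6, 0, 0, 0.6, 0], [0.6, 0.07, 0.13, 0.6, 0], [0.6, 0.15, 0.27, 0.6, 0], [0.6, 0.22, 0.4, 0.6, 0], [0.6, 0.29, 0.53, 0.6, 0], [0.6, 0.36, 0.66, 0.6, 0], [0.6, 0.43, 0.79, 0.6, 0], [0.6, 0.5, 0.91, 0.6, 0], [0.6, 0.5, 0.91, 0.6, 0], [0.6, 0.5, 0.91, 0.5, 0], [0.6, 0.5, 0.91, 0.4, 0], [0.6, 0.5, 0.91, 0.34, 0], [0.6, 0.5, 0.91, 0.34, 0]]
  ]
}}

```text
t: 3.77
tool_pos: [0.6203, -0.2015, 0.1318]
orientation: [-2.333, -2.094, 0.005]
force: [-1.1, 1.1, -5.4]
opening: 0.0625
gripper_force: 25.0
```

```bash
python3 - <<'E'
from h import *
s=telemetry.read_state();print(s['tool_pos'],s['orientation'],s['force'],s['opening'])
p,d=viewer.read_camera("scene");q,_=viewer.read_camera("top")
cv2.imwrite("pics/s1.png",np.hstack([cv2.resize(p[100:300,150:450],(450,300)),q[130:330,220:520]][:1]+[cv2.resize(q[130:330,300:530],(345,300))]))
E
```

```text
[ 0.62032501 -0.20147278  0.13179333] [-2.33285516 -2.09372704  0.00519881] [-1.07765122  1.10046143 -5.35476835] 0.06253621139269573
```

View pics/s1.png

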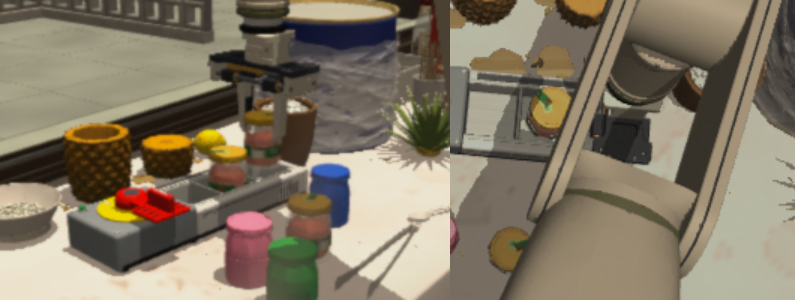

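The left panel shows the jar hanging upright over the right well, about 5 mm above the rim. jar_c is undisturbed.

Emit:
{"api": "send_rows", "payload": {
  "plan": [
    [[0.6, 0.015, -0.01, 0, 0], [0.6, 0.015, -0.01, 0, 0], [0.6, 0.015, -0.01, -0.05, 0], [0.6, 0.015, -0.01, -0.1, 0], [0.6, 0.015, -0.01, -0.15, 0], [0.6, 0.015, -0.01, -0.19, 0], [0.6, 0.015, -0.01, -0.21, 0], [0.6, 0.015, -0.01, -0.225, 0], [0.6, 0.015, -0.01, -0.225, 0], [0.6, 0.015, -0.01, -0.225, 0]]
  ]
}}

```text
t: 4.7
tool_pos: [0.6261, -0.2046, 0.0916]
orientation: [-2.338, -2.098, 0.0]
force: [0.6, 0.8, -4.5]
opening: 0.0624
gripper_force: 25.0
```

Emit:
{"api": "send_rows", "payload": {
  "plan": [
    [[0.6, -0.015, 0, -0.01, 0], [0.6, -0.015, 0, -0.02, 0], [0.6, -0.015, 0, -0.027, 0], [0.6, -0.015, 0, -0.03, 0], [0.6, -0.015, 0, -0.03, 0], [0.6, -0.015, 0, -0.03, 0]]
  ]
}}

```text
t: 5.2
tool_pos: [0.6232, -0.2046, 0.0865]
orientation: [2.338, 2.098, 0.0]
force: [-5.0, 1.0, 3.2]
opening: 0.0625
gripper_force: 25.0
```

Emit:
{"api": "send_rows", "payload": {
  "plan": [
    [[-1, 0, 0, 0, 0], [-1, 0, 0, 0, 0], [-1, 0, 0, 0, 0], [-1, 0, 0, 0, 0], [-1, 0, 0, 0, 0], [-1, 0, 0, 0, 0], [-1, 0, 0, 0.15, 0], [-1, 0, 0, 0.35, 0], [-1, 0, 0, 0.55, 0], [-1, 0, 0, 0.75, 0], [-1, -0.2, 0.15, 0.75, 0], [-1, -0.4, 0.3, 0.75, 0], [-1, -0.6, 0.45, 0.75, 0], [-1, -0.8, 0.6, 0.75, 0], [-1, -0.96, 0.71, 0.75, 0], [-1, -0.96, 0.71, 0.75, 0], [-1, -0.96, 0.71, 0.75, 0]]
  ]
}}

```text
t: 6.62
tool_pos: [0.4276, -0.0599, 0.2353]
orientation: [-2.335, -2.1, 0.0]
force: [-0.9, -0.1, -0.2]
opening: 0.0932
gripper_force: 0.0
```

```bash
python3 - <<'E'
from h import *
s=telemetry.read_state();print(s['t'],s['tool_pos'],s['orientation'],s['force'],s['opening'])
p,d=viewer.read_camera("scene");q,_=viewer.read_camera("top")
cv2.imwrite("pics/s2.png",np.hstack([cv2.resize(p[100:300,150:450],(450,300)),cv2.resize(q[130:330,300:530],(345,300))]))
c=viewer.calibration("scene");P=cloud(d,c["camera_matrix"],c["extrinsics"]);hsv=cv2.cvtColor(p,cv2.COLOR_BGR2HSV)
for n,x in dict(right=(.6231,-.2036),mid=(.6318,-.1212),near=(.4315,-.0632)).items():
    m=(np.hypot(P[...,0]-x[0],P[...,1]-x[1])<.045)&(P[...,2]>.08)
    Q=P[m];zt=np.percentile(Q[:,2],95);T=Q[Q[:,2]>zt-.005];print(n,zt,T[:,:2].min(0),T[:,:2].max(0),(T.min(0)+T.max(0))/2)
E
```

```text
6.6167 [ 0.42758444 -0.0598622   0.23529068] [-2.33501635e+00 -2.09958598e+00  5.53193220e-05] [-0.86273544 -0.14023647 -0.24548594] 0.09315697521291914
right 0.10739274539319721 [ 0.58892101 -0.23421192] [ 0.65194055 -0.17125915] [ 0.62043078 -0.20273554  0.10557901]
mid 0.1072443488661389 [ 0.59798021 -0.1521118 ] [ 0.66022877 -0.09038069] [ 0.62910449 -0.12124624  0.10534436]
near 0.5283006038935998 [ 0.38668097 -0.07627359] [ 0.4581002  -0.01842917] [ 0.42239059 -0.04735138  0.53492617]
```

View pics/s2.png

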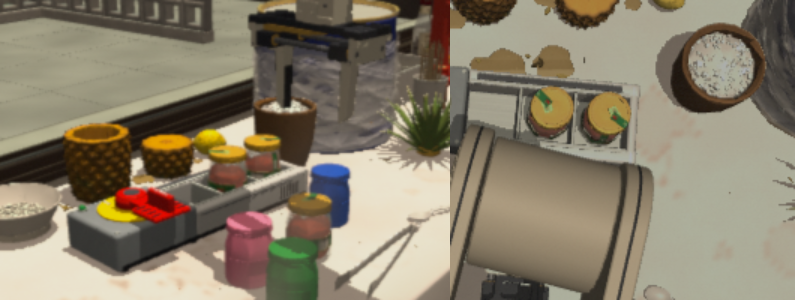

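The first jar stands in the right well, level with jar_c, and the gripper is clear of both. Next is the near jar.

Emit:
{"api": "send_rows", "payload": {
  "plan": [
    [[-1, 0.01, -0.01, 0, 0], [-1, 0.01, -0.01, -0.15, 0], [-1, 0.01, -0.01, -0.35, 0], [-1, 0.01, -0.01, -0.5, 0], [-1, 0.01, -0.01, -0.5, 0], [-1, 0.01, -0.01, -0.5, 0]]
  ]
}}

```text
t: 7.22
tool_pos: [0.4323, -0.0649, 0.1344]
orientation: [-2.336, -2.095, 0.004]
force: [0.4, -1.0, 1.2]
opening: 0.0929
gripper_force: 0.0
```

Emit:
{"api": "send_rows", "payload": {
  "plan": [
    [[-1, 0, 0.01, -0.15, 0], [-1, 0, 0.01, -0.28, 0], [-1, 0, 0.01, -0.33, 0], [-1, 0, 0.01, -0.33, 0], [-1, 0, 0.01, -0.33, 0], [0.6, 0, 0.01, -0.33, 0], [0.6, 0, 0.01, -0.33, 0], [0.6, 0, 0.01, -0.33, 0], [0.6, 0, 0.01, -0.33, 0], [0.6, 0, 0.01, -0.33, 0], [0.6, 0, 0.01, -0.33, 0], [0.6, 0, 0.01, -0.33, 0], [0.6, 0, 0.01, -0.33, 0], [0.6, 0, 0.01, -0.33, 0]]
  ]
}}

```text
t: 8.38
tool_pos: [0.4328, -0.0625, 0.0701]
orientation: [-2.337, -2.098, 0.001]
force: [-5.3, -0.1, 7.3]
opening: 0.0635
gripper_force: 24.6
```

Emit:
{"api": "send_rows", "payload": {
  "plan": [
    [[0.6, 0, 0, 0.1, 0], [0.6, 0, 0, 0.25, 0], [0.6, 0, 0, 0.42, 0], [0.6, 0, 0, 0.6, 0], [0.6, 0.15, 0.02, 0.6, 0], [0.6, 0.3, 0.04, 0.6, 0], [0.6, 0.45, 0.06, 0.6, 0], [0.6, 0.6, 0.08, 0.6, 0], [0.6, 0.75, 0.1, 0.6, 0], [0.6, 0.9, 0.12, 0.6, 0], [0.6, 1.0, 0.12, 0.6, 0], [0.6, 1.0, 0.12, 0.5, 0], [0.6, 1.0, 0.12, 0.4, 0], [0.6, 1.0, 0.12, 0.35, 0], [0.6, 1.0, 0.12, 0.35, 0], [0.6, 1.0, 0.12, 0.35, 0]]
  ]
}}

```text
t: 9.72
tool_pos: [0.632, -0.0384, 0.1384]
orientation: [-2.336, -2.097, 0.003]
force: [0.2, 0.3, -4.2]
opening: 0.0637
gripper_force: 24.5
```

```bash
python3 -c "
from h import *
s=telemetry.read_state();print(s['t'],s['tool_pos'],s['force'])
p,d=viewer.read_camera('scene');s=telemetry.read_state();print(s['t'],s['tool_pos'],s['force'])"
```

```text
9.7167 [ 0.63198835 -0.03843046  0.13844254] [ 0.16962581  0.25910461 -4.20659256]
9.7667 [ 0.63299769 -0.03856903  0.1400164 ] [ 0.30046484  0.59391444 -3.71241128]
```

Emit:
{"api": "send_rows", "payload": {
  "plan": [
    [[0.6, 0.035, 0, 0, 0], [0.6, 0.035, 0, 0, 0], [0.6, 0.035, 0, -0.05, 0], [0.6, 0.035, 0, -0.1, 0], [0.6, 0.035, 0, -0.15, 0], [0.6, 0.035, 0, -0.2, 0], [0.6, 0.035, 0, -0.24, 0], [0.6, 0.035, 0, -0.25, 0], [0.6, 0.035, 0, -0.25, 0], [0.6, 0.035, 0, -0.25, 0]]
  ]
}}

```text
t: 10.6
tool_pos: [0.6401, -0.0386, 0.0896]
orientation: [-2.338, -2.098, 0.0]
force: [0.3, 0.5, -3.6]
opening: 0.0637
gripper_force: 24.5
```

Emit:
{"api": "send_rows", "payload": {
  "plan": [
    [[0.6, 0, 0, -0.008, 0], [0.6, 0, 0, -0.014, 0], [0.6, 0, 0, -0.018, 0], [0.6, 0, 0, -0.02, 0], [0.6, 0, 0, -0.02, 0]]
  ]
}}

```text
t: 11.02
tool_pos: [0.6405, -0.0387, 0.0863]
orientation: [2.337, 2.098, 0.001]
force: [-0.3, -0.4, -1.6]
opening: 0.0634
gripper_force: 24.5
```

Emit:
{"api": "send_rows", "payload": {
  "plan": [
    [[-1, 0, 0, 0, 0], [-1, 0, 0, 0, 0], [-1, 0, 0, 0, 0], [-1, 0, 0, 0, 0], [-1, 0, 0, 0, 0], [-1, 0, 0, 0, 0], [-1, 0, 0, 0.15, 0], [-1, 0, 0, 0.35, 0], [-1, 0, 0, 0.55, 0], [-1, 0, 0, 0.75, 0], [-1, 0, 0, 0.75, 0.1], [-1, -0.1, 0.2, 0.75, 0.2], [-1, -0.2, 0.4, 0.75, 0.3], [-1, -0.28, 0.6, 0.75, 0.4], [-1, -0.28, 0.6, 0.75, 0.5], [-1, -0.28, 0.6, 0.75, 0.6], [-1, -0.28, 0.6, 0.75, 0.7], [-1, -0.28, 0.6, 0.75, 0.8], [-1, -0.28, 0.6, 0.75, 0.9], [-1, -0.28, 0.6, 0.75, 1]]
  ]
}}

```text
t: 12.68
tool_pos: [0.5841, 0.0816, 0.2357]
orientation: [0.968, 2.989, 0.0]
force: [0.2, 0.0, -0.5]
opening: 0.0929
gripper_force: 0.0
```

Emit:
{"api": "send_rows", "payload": {
  "plan": [
    [[0.5, 0, 0, 0, 0.1], [0.5, 0, 0, 0, 0.2], [0.5, 0, 0, 0, 0.3], [0.5, 0, 0, 0, 0.4], [0.5, 0, 0, 0, 0.5], [0.5, 0, 0, 0, 0.5], [0.5, 0, 0, 0, 0.5], [0.5, 0, 0, 0, 0.5]]
  ]
}}

```text
t: 13.35
tool_pos: [0.5841, 0.0814, 0.2357]
orientation: [0.175, 3.137, 0.0]
force: [-0.3, -0.4, 0.2]
opening: 0.0447
gripper_force: 0.0
```

```bash
python3 - <<'E'
from h import *
from scipy.spatial.transform import Rotation as R
np.set_printoptions(precision=4,suppress=True)
s=telemetry.read_state();M=R.from_rotvec(s['orientation']).as_matrix();print(s['t'],s['tool_pos'],s['q'],"ydir",np.degrees(np.arctan2(M[1,1],M[0,1])),s['force'],s['wrist_torque'],s['opening'])
p,d=viewer.read_camera("scene");w,wd=viewer.read_camera("wrist")
cv2.imwrite("pics/s3.png",np.hstack([cv2.resize(p[100:300,150:400],(375,300)),cv2.resize(w,(400,300))]))
c=viewer.calibration("wrist");T=np.eye(4);T[:3,:3]=M;T[:3,3]=s['tool_pos'];T=T@c["hand_eye"]
P=cloud(wd,c["camera_matrix"],T);hsv=cv2.cvtColor(w,cv2.COLOR_BGR2HSV);red=((hsv[...,0]<8)|(hsv[...,0]>172))&(hsv[...,1]>150)&(wd>0)
ok=red&(np.hypot(P[...,0]-.584,P[...,1]-.083)<.07)
for lo,hi in((.08,.095),(.1,.13)):
    q=P[ok&(P[...,2]>lo)&(P[...,2]<hi)];print(lo,len(q),q.mean(0) if len(q) else 0,cv2.minAreaRect(q[:,:2].astype(np.float32)) if len(q)>5 else 0)
c=viewer.calibration("scene");P=cloud(d,c["camera_matrix"],c["extrinsics"])
for n,x in dict(right=(.6231,-.2036),mid=(.6318,-.1212),left=(.6405,-.0387)).items():
    m=(np.hypot(P[...,0]-x[0],P[...,1]-x[1])<.045)&(P[...,2]>.08)&(P[...,2]<.14)
    Q=P[m];zt=np.percentile(Q[:,2],95);T=Q[Q[:,2]>zt-.005];print(n,zt,(T.min(0)+T.max(0))/2)
E
```

```text
13.35 [0.5841 0.0814 0.2357] [ 0.0516  0.1028  1.5179  0.      1.5208 -1.4078] ydir 83.6133705717269 [-0.282  -0.3852  0.1587] [ 0.0423 -0.0763 -0.0093] 0.044699248981343795
0.08 5322 [0.5979 0.0809 0.0875] ((0.6044397354125977, 0.08043576776981354), (0.06526368111371994, 0.09587524086236954), 82.20307159423828)
0.1 766 [0.5822 0.0832 0.1101] ((0.5839495658874512, 0.08308466523885727), (0.011836841702461243, 0.05110688507556915), 83.44998931884766)
right 0.10749810986924861 [ 0.6209 -0.2025  0.1054]
mid 0.1072413102969809 [ 0.6302 -0.1219  0.1055]
left 0.10720825981562204 [ 0.6386 -0.0398  0.1052]
```

View pics/s3.png

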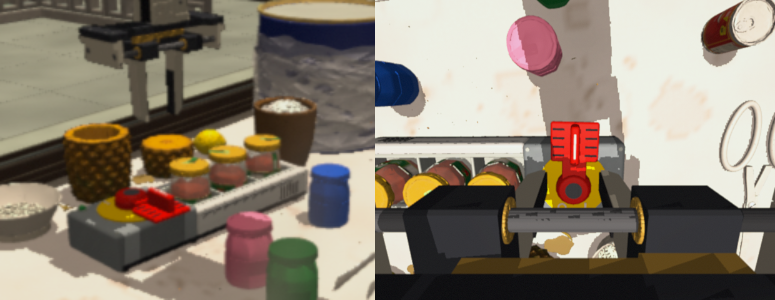

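All three jars stand level at 0.107 m. The wrist view shows the red handle with its fin centred between the fingers, and the fin measures (0.584, 0.083), so next I straddle it.

Emit:
{"api": "send_rows", "payload": {
  "plan": [
    [[0.48, 0, 0.008, 0, 0], [0.48, 0, 0.008, 0, 0], [0.48, 0, 0.008, 0, 0], [0.48, 0, 0.008, 0, 0], [0.48, 0, 0.008, -0.15, 0], [0.48, 0, 0.008, -0.3, 0], [0.48, 0, 0.008, -0.4, 0], [0.48, 0, 0.008, -0.5, 0], [0.48, 0, 0.008, -0.58, 0], [0.48, 0, 0.008, -0.62, 0], [0.48, 0, 0.008, -0.62, 0], [0.48, 0, 0.008, -0.62, 0], [0.48, 0, 0.008, -0.62, 0]]
  ],
  "force": 5
}}

```text
t: 14.53
tool_pos: [0.5851, 0.0831, 0.1131]
orientation: [0.169, 3.135, 0.0]
force: [-0.4, 0.0, 0.0]
opening: 0.024
gripper_force: 0.0
```

Emit:
{"api": "send_rows", "payload": {
  "plan": [
    [[0.9, 0, 0, -0.015, 0], [0.9, 0, 0, -0.02, 0], [0.9, 0, 0, -0.02, 0], [0.9, 0, 0, -0.02, 0], [0.9, 0, 0, -0.02, 0]]
  ]
}}

```text
t: 14.95
tool_pos: [0.5846, 0.0831, 0.1082]
orientation: [0.169, 3.136, 0.0]
force: [0.5, 0.3, 0.5]
opening: 0.0121
gripper_force: 5.0
```

Emit:
{"api": "send_rows", "payload": {
  "plan": [
    [[0.9, 0, 0, -0.01, 0], [0.9, 0, 0, -0.02, 0], [0.9, 0, 0, -0.03, 0], [0.9, 0, 0, -0.035, 0], [0.9, 0, 0, -0.035, 0], [0.9, 0, 0, -0.035, 0]]
  ]
}}

```text
t: 15.45
tool_pos: [0.5846, 0.0832, 0.1016]
orientation: [0.169, 3.136, 0.0]
force: [-2.0, 1.2, 7.9]
opening: 0.0119
gripper_force: 5.0
```

Emit:
{"api": "send_rows", "payload": {
  "plan": [
    [[0.9, 0, 0, -0.01, 0], [0.9, 0, 0, -0.018, 0], [0.9, 0, 0, -0.025, 0], [0.9, 0, 0, -0.025, 0], [0.9, 0, 0, -0.025, 0]]
  ]
}}

```text
t: 15.87
tool_pos: [0.585, 0.0831, 0.0969]
orientation: [0.169, 3.135, 0.0]
force: [-2.1, -0.1, 8.6]
opening: 0.0122
gripper_force: 5.6
```

```bash
python3 -c "
import numpy as np
h=np.array([.6527,.0754]);a=np.radians(-6.2);ex=np.array([np.cos(a),np.sin(a)]);ey=np.array([-ex[1],ex[0]]);r=.0681
f=lambda t:h+r*(-np.cos(t)*ex+np.sin(t)*ey)
for s in (0,54,75):
  for t in range(s,s+58,3 if s<70 else 1):
    if s==75 and t>106: break
    print(s,t,np.round((f(np.radians(t))-f(np.radians(s)))/.2,3),round(-(t-s)/60,3))
"
```

```text
0 0 [0. 0.] 0.0
0 3 [0.002 0.018] -0.05
0 6 [0.006 0.035] -0.1
0 9 [0.01  0.053] -0.15
0 12 [0.015 0.07 ] -0.2
0 15 [0.021 0.086] -0.25
0 18 [0.028 0.103] -0.3
0 21 [0.036 0.119] -0.35
0 24 [0.044 0.135] -0.4
0 27 [0.054 0.15 ] -0.45
0 30 [0.064 0.164] -0.5
0 33 [0.075 0.178] -0.55
0 36 [0.086 0.192] -0.6
0 39 [0.099 0.205] -0.65
0 42 [0.112 0.217] -0.7
0 45 [0.125 0.229] -0.75
0 48 [0.139 0.239] -0.8
0 51 [0.154 0.249] -0.85
0 54 [0.169 0.259] -0.9
0 57 [0.185 0.267] -0.95
54 54 [0. 0.] 0.0
54 57 [0.016 0.008] -0.05
54 60 [0.032 0.016] -0.1
54 63 [0.048 0.023] -0.15
54 66 [0.065 0.029] -0.2
54 69 [0.082 0.034] -0.25
54 72 [0.1   0.038] -0.3
54 75 [0.117 0.041] -0.35
54 78 [0.135 0.043] -0.4
54 81 [0.153 0.045] -0.45
54 84 [0.17  0.045] -0.5
54 87 [0.188 0.044] -0.55
54 90 [0.206 0.043] -0.6
54 93 [0.224 0.041] -0.65
54 96 [0.241 0.037] -0.7
54 99 [0.258 0.033] -0.75
54 102 [0.276 0.028] -0.8
54 105 [0.292 0.022] -0.85
54 108 [0.309 0.015] -0.9
54 111 [0.325 0.007] -0.95
75 75 [0. 0.] 0.0
75 76 [0.006 0.001] -0.017
75 77 [0.012 0.002] -0.033
75 78 [0.018 0.002] -0.05
75 79 [0.024 0.003] -0.067
75 80 [0.03  0.003] -0.083
75 81 [0.035 0.004] -0.1
75 82 [0.041 0.004] -0.117
75 83 [0.047 0.004] -0.133
75 84 [0.053 0.004] -0.15
75 85 [0.059 0.004] -0.167
75 86 [0.065 0.004] -0.183
75 87 [0.071 0.003] -0.2
75 88 [0.077 0.003] -0.217
75 89 [0.083 0.003] -0.233
75 90 [0.089 0.002] -0.25
75 91 [0.095 0.001] -0.267
75 92 [0.101 0.001] -0.283
75 93 [ 0.107 -0.   ] -0.3
75 94 [ 0.112 -0.001] -0.317
75 95 [ 0.118 -0.002] -0.333
75 96 [ 0.124 -0.004] -0.35
75 97 [ 0.13  -0.005] -0.367
75 98 [ 0.136 -0.006] -0.383
75 99 [ 0.141 -0.008] -0.4
75 100 [ 0.147 -0.01 ] -0.417
75 101 [ 0.153 -0.011] -0.433
75 102 [ 0.158 -0.013] -0.45
75 103 [ 0.164 -0.015] -0.467
75 104 [ 0.17  -0.017] -0.483
75 105 [ 0.175 -0.019] -0.5
75 106 [ 0.181 -0.021] -0.517
```

First a small turn (12°) to check resistance.

Emit:
{"api": "send_rows", "payload": {
  "plan": [
    [[0.9, 0.002, 0.018, 0, -0.05], [0.9, 0.006, 0.035, 0, -0.1], [0.9, 0.01, 0.053, 0, -0.15], [0.9, 0.015, 0.07, 0, -0.2], [0.9, 0.015, 0.07, 0, -0.2], [0.9, 0.015, 0.07, 0, -0.2]]
  ]
}}

```text
t: 16.37
tool_pos: [0.5883, 0.097, 0.0971]
orientation: [0.496, 3.099, 0.0]
force: [-0.3, -0.7, 8.1]
opening: 0.012
gripper_force: 6.7
```

Emit:
{"api": "send_rows", "payload": {
  "plan": [
    [[0.9, 0.006, 0.016, 0, -0.05], [0.9, 0.013, 0.033, 0, -0.1], [0.9, 0.021, 0.049, 0, -0.15], [0.9, 0.029, 0.065, 0, -0.2], [0.9, 0.039, 0.08, 0, -0.25], [0.9, 0.049, 0.094, 0, -0.3], [0.9, 0.06, 0.108, 0, -0.35], [0.9, 0.071, 0.122, 0, -0.4], [0.9, 0.084, 0.135, 0, -0.45], [0.9, 0.097, 0.147, 0, -0.5], [0.9, 0.11, 0.159, 0, -0.55], [0.9, 0.124, 0.169, 0, -0.6], [0.9, 0.139, 0.179, 0, -0.65], [0.9, 0.154, 0.189, 0, -0.7], [0.9, 0.154, 0.189, 0, -0.7], [0.9, 0.154, 0.189, 0, -0.7]]
  ]
}}

```text
t: 17.7
tool_pos: [0.6195, 0.1341, 0.0973]
orientation: [1.574, 2.715, 0.001]
force: [0.9, -3.1, 8.3]
opening: 0.0121
gripper_force: 7.3
```

Emit:
{"api": "send_rows", "payload": {
  "plan": [
    [[0.9, 0.016, 0.008, 0, -0.05], [0.9, 0.032, 0.016, 0, -0.1], [0.9, 0.048, 0.023, 0, -0.15], [0.9, 0.065, 0.029, 0, -0.2], [0.9, 0.082, 0.034, 0, -0.25], [0.9, 0.1, 0.038, 0, -0.3], [0.9, 0.117, 0.041, 0, -0.35], [0.9, 0.117, 0.041, 0, -0.35], [0.9, 0.117, 0.041, 0, -0.35]]
  ]
}}

```text
t: 18.45
tool_pos: [0.6427, 0.1418, 0.0971]
orientation: [2.043, 2.382, 0.001]
force: [0.6, -4.5, 8.4]
opening: 0.0119
gripper_force: 7.5
```

```bash
python3 -c "
from h import *
s=telemetry.read_state();print(s)"
```

```text
{'t': 18.45, 'q': array([ 0.14038222,  0.38018336,  1.45345979, -0.00196295,  1.30553155,
       -0.01204092]), 'dq': array([-0.00127134, -0.00399945,  0.00380523, -0.00064284, -0.00432129,
       -0.01034835]), 'joint_torque': array([  3.14234063, -60.41692257, -42.5376606 ,   1.80400439,
        -0.10492346,   0.18373313]), 'tool_pos': array([0.64270477, 0.1418408 , 0.09711513]), 'orientation': array([2.04328086e+00, 2.38236079e+00, 8.86106198e-04]), 'force': array([ 0.60993106, -4.50383395,  8.37668248]), 'wrist_torque': array([-0.97510896, -0.14712016, -0.05487185]), 'gripper_force': 7.516077294421848, 'opening': 0.01192010507261301}
```

Emit:
{"api": "send_rows", "payload": {
  "plan": [
    [[0.9, 0.006, -0.004, 0, -0.017], [0.9, 0.012, -0.003, 0, -0.033], [0.9, 0.018, -0.003, 0, -0.05], [0.9, 0.018, -0.003, 0, -0.05], [0.9, 0.018, -0.003, 0, -0.05]]
  ]
}}

```text
t: 18.87
tool_pos: [0.6459, 0.1421, 0.0971]
orientation: [2.105, 2.33, 0.002]
force: [-1.4, -0.6, 8.4]
opening: 0.0122
gripper_force: 7.0
```

Emit:
{"api": "send_rows", "payload": {
  "plan": [
    [[0.9, 0.006, 0, 0, -0.017], [0.9, 0.012, 0, 0, -0.033], [0.9, 0.012, 0, 0, -0.033], [0.9, 0.012, 0, 0, -0.033]]
  ]
}}

```text
t: 19.2
tool_pos: [0.6482, 0.1423, 0.0971]
orientation: [2.145, 2.293, 0.002]
force: [-1.2, -1.8, 8.6]
opening: 0.0123
gripper_force: 7.0
```

Emit:
{"api": "send_rows", "payload": {
  "plan": [
    [[0.9, 0.006, 0, 0, -0.017], [0.9, 0.012, 0, 0, -0.033], [0.9, 0.012, 0, 0, -0.033], [0.9, 0.012, 0, 0, -0.033]]
  ]
}}

```text
t: 19.53
tool_pos: [0.6506, 0.1423, 0.0971]
orientation: [2.184, 2.256, 0.002]
force: [-0.6, -0.2, 9.1]
opening: 0.0121
gripper_force: 7.1
```

```bash
python3 -c "
from h import *
s=telemetry.read_state();print(s['force'],s['wrist_torque'])"
```

```text
[-0.57707139 -0.22358985  9.09552744] [-0.18604223  0.20647379 -0.05606132]
```

Emit:
{"api": "send_rows", "payload": {
  "plan": [
    [[0.9, 0.006, 0, 0, -0.017], [0.9, 0.012, 0, 0, -0.033], [0.9, 0.012, 0, 0, -0.033], [0.9, 0.012, 0, 0, -0.033]]
  ]
}}

```text
t: 19.87
tool_pos: [0.6529, 0.1423, 0.0971]
orientation: [2.223, 2.218, 0.002]
force: [-1.6, -0.9, 8.6]
opening: 0.0119
gripper_force: 7.1
```

Emit:
{"api": "send_rows", "payload": {
  "plan": [
    [[0.9, 0.006, 0, 0, -0.017], [0.9, 0.006, 0, 0, -0.017], [0.9, 0.006, 0, 0, -0.017]]
  ]
}}

```text
t: 20.12
tool_pos: [0.6541, 0.1423, 0.0971]
orientation: [2.243, 2.198, 0.002]
force: [-2.0, -1.9, 7.8]
opening: 0.012
gripper_force: 7.1
```

Emit:
{"api": "send_rows", "payload": {
  "plan": [
    [[0.9, 0.006, 0, 0, -0.017], [0.9, 0.006, 0, 0, -0.017], [0.9, 0.006, 0, 0, -0.017]]
  ]
}}

```text
t: 20.37
tool_pos: [0.6553, 0.1423, 0.097]
orientation: [2.262, 2.178, 0.002]
force: [-2.0, -2.3, 8.7]
opening: 0.012
gripper_force: 7.1
```

At 86°, no stop yet.

Emit:
{"api": "send_rows", "payload": {
  "plan": [
    [[0.9, 0.006, 0, 0, -0.017], [0.9, 0.012, 0, 0, -0.033], [0.9, 0.012, 0, 0, -0.033], [0.9, 0.012, 0, 0, -0.033]]
  ]
}}

```text
t: 20.7
tool_pos: [0.6577, 0.1422, 0.0971]
orientation: [2.299, 2.138, 0.002]
force: [-1.9, -1.3, 7.4]
opening: 0.0118
gripper_force: 7.2
```

```bash
python3 -c "
from h import *
s=telemetry.read_state();print(s['force'],s['wrist_torque'])"
```

```text
[-1.87879486 -1.27310843  7.38407724] [-0.40799796  0.28291246  0.00114684]
```

Emit:
{"api": "send_rows", "payload": {
  "plan": [
    [[0.9, 0.006, -0.001, 0, -0.017], [0.9, 0.012, -0.002, 0, -0.033], [0.9, 0.012, -0.002, 0, -0.033], [0.9, 0.012, -0.002, 0, -0.033]]
  ]
}}

```text
t: 21.03
tool_pos: [0.6601, 0.1419, 0.097]
orientation: [2.336, 2.099, 0.002]
force: [-1.6, -0.8, 8.6]
opening: 0.0118
gripper_force: 7.3
```

Emit:
{"api": "send_rows", "payload": {
  "plan": [
    [[0.9, 0.006, -0.001, 0, -0.017], [0.9, 0.006, -0.001, 0, -0.017], [0.9, 0.006, -0.001, 0, -0.017]]
  ]
}}

```text
t: 21.28
tool_pos: [0.6612, 0.1417, 0.0971]
orientation: [2.355, 2.078, 0.002]
force: [-2.9, -0.9, 8.4]
opening: 0.0121
gripper_force: 7.2
```

Emit:
{"api": "send_rows", "payload": {
  "plan": [
    [[0.9, 0.006, -0.001, 0, -0.017], [0.9, 0.006, -0.001, 0, -0.017], [0.9, 0.006, -0.001, 0, -0.017]]
  ]
}}

```text
t: 21.53
tool_pos: [0.6624, 0.1416, 0.0971]
orientation: [2.373, 2.057, 0.002]
force: [-2.1, -0.9, 7.9]
opening: 0.0119
gripper_force: 7.2
```

Emit:
{"api": "send_rows", "payload": {
  "plan": [
    [[0.9, 0.006, -0.001, 0, -0.017], [0.9, 0.012, -0.002, 0, -0.033], [0.9, 0.012, -0.002, 0, -0.033], [0.9, 0.012, -0.002, 0, -0.033]]
  ]
}}

```text
t: 21.87
tool_pos: [0.6648, 0.1412, 0.0971]
orientation: [2.408, 2.015, 0.002]
force: [-2.1, 0.6, 8.4]
opening: 0.0122
gripper_force: 7.4
```

Emit:
{"api": "send_rows", "payload": {
  "plan": [
    [[0.9, 0.006, -0.001, 0, -0.017], [0.9, 0.006, -0.001, 0, -0.017], [0.9, 0.006, -0.001, 0, -0.017]]
  ]
}}

```text
t: 22.12
tool_pos: [0.666, 0.1409, 0.097]
orientation: [2.426, 1.994, 0.002]
force: [-2.6, -1.1, 8.1]
opening: 0.0121
gripper_force: 7.3
```

Emit:
{"api": "send_rows", "payload": {
  "plan": [
    [[0.9, 0.006, -0.001, 0, -0.017], [0.9, 0.012, -0.002, 0, -0.033], [0.9, 0.012, -0.002, 0, -0.033], [0.9, 0.012, -0.002, 0, -0.033]]
  ]
}}

```text
t: 22.45
tool_pos: [0.6684, 0.1404, 0.097]
orientation: [2.461, 1.952, 0.002]
force: [-1.6, -1.4, 8.8]
opening: 0.0117
gripper_force: 7.5
```

Emit:
{"api": "send_rows", "payload": {
  "plan": [
    [[0.9, 0.006, -0.001, 0, -0.017], [0.9, 0.006, -0.001, 0, -0.017], [0.9, 0.006, -0.001, 0, -0.017]]
  ]
}}

```text
t: 22.7
tool_pos: [0.6695, 0.1402, 0.097]
orientation: [2.478, 1.93, 0.001]
force: [-1.8, -0.9, 8.5]
opening: 0.012
gripper_force: 7.4
```

Emit:
{"api": "send_rows", "payload": {
  "plan": [
    [[0.9, 0.006, -0.002, 0, -0.017], [0.9, 0.006, -0.002, 0, -0.017], [0.9, 0.012, -0.003, 0, -0.033], [0.9, 0.012, -0.003, 0, -0.033]]
  ]
}}

```text
t: 23.03
tool_pos: [0.6712, 0.1397, 0.0969]
orientation: [2.512, 1.886, -0.001]
force: [-6.2, -0.8, 10.0]
opening: 0.0118
gripper_force: 7.6
```

Emit:
{"api": "send_rows", "payload": {
  "plan": [
    [[0.9, 0.006, -0.002, 0, -0.017], [0.9, 0.006, -0.002, 0, -0.017], [0.9, 0.006, -0.002, 0, -0.017]]
  ]
}}

```text
t: 23.28
tool_pos: [0.6719, 0.1395, 0.0968]
orientation: [-2.527, -1.865, 0.002]
force: [-7.8, -0.1, 12.2]
opening: 0.0122
gripper_force: 9.0
```

Force against the turn rose from about 2 N to 8 N and the tool is lagging its command, so this is the end stop. I open and lift straight up.

Emit:
{"api": "send_rows", "payload": {
  "plan": [
    [[0.48, 0, 0, 0, 0], [0.48, 0, 0, 0, 0], [0.48, 0, 0, 0, 0], [0.48, 0, 0, 0.02, 0], [0.48, 0, 0, 0.05, 0], [0.48, 0, 0, 0.1, 0], [0.48, 0, 0, 0.2, 0], [0.48, 0, 0, 0.4, 0], [0.48, 0, 0, 0.6, 0], [0.48, -0.2, -0.2, 0.8, 0], [0.48, -0.4, -0.2, 0.8, 0], [0.48, -0.6, -0.2, 0.8, 0], [0.48, -0.8, -0.2, 0.8, 0], [0.48, -0.8, -0.2, 0.8, 0], [0.48, -0.8, -0.2, 0.8, 0]]
  ]
}}

```text
t: 24.53
tool_pos: [0.5096, 0.0995, 0.2561]
orientation: [-2.527, -1.865, 0.001]
force: [-0.7, -0.8, 0.4]
opening: 0.0244
gripper_force: 0.0
```

```bash
python3 - <<'E'
from h import *
np.set_printoptions(precision=4,suppress=True)
s=telemetry.read_state();print(s['t'],s['tool_pos'],s['force'])
for n in("scene","top"):
    p,d=viewer.read_camera(n);cv2.imwrite(f"pics/{n}4.png",p)
    c=viewer.calibration(n);P=cloud(d,c["camera_matrix"],c["extrinsics"]);hsv=cv2.cvtColor(p,cv2.COLOR_BGR2HSV)
    red=((hsv[...,0]<8)|(hsv[...,0]>172))&(hsv[...,1]>150)&(d>0)
    rel=P[...,:2]-[.6527,.0754];ok=red&(np.hypot(rel[...,0],rel[...,1])<.11)
    z=P[...,2];far=np.hypot(rel[...,0],rel[...,1])>.045
    q=P[ok&far&(z<.096)&(z>.07)];f=P[ok&far&(z>.1)&(z<.125)]
    print(n,"paddle z",np.median(q[:,2]),"fin z",np.percentile(f[:,2],90) if len(f) else 0,"fin c",f.mean(0) if len(f) else 0,"angle",90+90-np.degrees(np.arctan2(f[:,1].mean()-.0754,f[:,0].mean()-.6527))-6.2 if len(f) else 0)
    for m,x in dict(right=(.6231,-.2036),mid=(.6318,-.1212),left=(.6405,-.0387)).items():
        k=(np.hypot(P[...,0]-x[0],P[...,1]-x[1])<.045)&(z>.08)&(z<.14);Q=P[k]
        if len(Q):zt=np.percentile(Q[:,2],95);T=Q[Q[:,2]>zt-.005];print(m,zt,(T.min(0)+T.max(0))/2)
E
```

```text
24.5333 [0.5096 0.0995 0.2561] [-0.6659 -0.7934  0.4337]
scene paddle z 0.08843840407439243 fin z 0.11201453795324026 fin c [0.6654 0.1454 0.107 ] angle 94.12198520483639
right 0.10746873798868326 [ 0.6222 -0.2036  0.1054]
mid 0.10746060721305137 [ 0.6297 -0.1215  0.1056]
left 0.10737198098187853 [ 0.6377 -0.0378  0.1057]
top paddle z nan fin z 0 fin c 0 angle 0
right 0.10711677345576007 [ 0.6236 -0.2055  0.1063]
mid 0.10716107617813639 [ 0.6315 -0.1227  0.1063]
left 0.10725429084974746 [ 0.641  -0.04    0.1066]
  return _methods._mean(a, axis=axis, dtype=dtype,
  ret = ret.dtype.type(ret / rcount)
```

View pics/scene4.png

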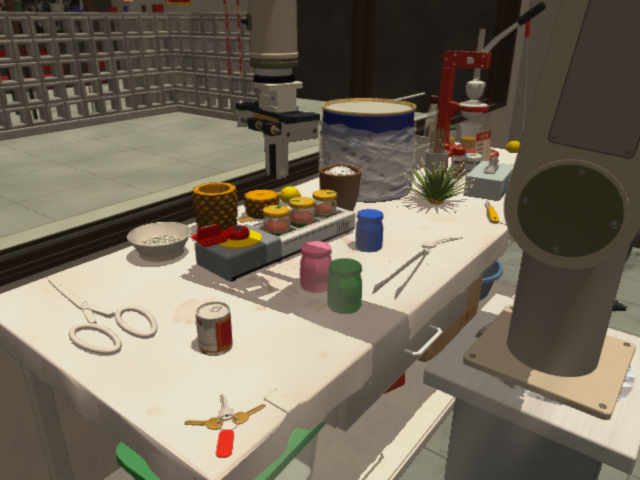

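The scene view shows the handle turned to the left at about (225,232) and the three jars standing in their wells. I compare the paddle's height with the starting image.

```bash
python3 - <<'E'
from h import *
def z(p,d):
    c=viewer.calibration("scene");P=cloud(d,c["camera_matrix"],c["extrinsics"]);hsv=cv2.cvtColor(p,cv2.COLOR_BGR2HSV)
    red=((hsv[...,0]<8)|(hsv[...,0]>172))&(hsv[...,1]>150)&(d>0);r=np.hypot(P[...,0]-.6527,P[...,1]-.0754);Z=P[...,2]
    return np.median(Z[red&(r>.045)&(r<.11)&(Z>.075)&(Z<.096)]),np.percentile(Z[red&(r>.045)&(r<.11)&(Z>.1)&(Z<.125)],90)
print("start",z(cv2.imread("pics/scene0.png"),np.load("pics/scene0.npy")))
p,d=viewer.read_camera("scene");print("now",z(p,d))
E
```

```text
start (np.float64(0.0885536023038962), np.float64(0.11217899323424374))
now (np.float64(0.08852053138552654), np.float64(0.11207884813492551))
```

The paddle is back at its starting height, so the handle is latched on. I hand the job in.

```bash
python3 -c "
from plant import order
print(order.close_job())"
```

```text
the job is handed in; nothing more can be done
None
```

Both loose jars stand in the outer wells and the warmer is latched on, its handle turned to the end stop and sprung back to its starting height; I handed the job in at about 24.6 s, and no verdict came back.

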